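# Scoop the domed dishes out from under the rod shelf

## Task

Two domed copper dishes have slid under the low rod shelf on the jeweller's bench: take the flat scoop by its grip, slide its pan under the lip of the shelf so that both dishes ride up onto the pan, and draw them out. Carry the loaded scoop to the dark slate, set it down centred and flat on it with both dishes still lying in the pan bulge down, and let go. Never touch the dishes with the gripper, do not bump the shelf hard with the arm, and leave the other things on the bench where they are.

Things in the scene. Friction and masses are not known exactly. Their poses are not given: they have to be found in the camera images.
- shelf: Low fixed shelf of steel rods on the bench, 320 mm long (its y), 114 mm deep (its x); yaw up to 0.2 rad. Origin on the bench under the middle of the overhang. Its open side is its own -x side, which faces the robot. 12 mm square posts at the corners leave 296 mm free between them along y. The top rods lie 50 mm apart, so the dishes can be seen from above.
- shelf_lip (a point): Middle of the front lip (a red bar 12 mm square), on its front face at its lower edge: shelf x = -50 mm, 65 mm above the bench; the bar's top and the shelf's top are at 77 mm.
- shelf_stop (a point): Middle of the near face of the dark wooden stop bar that lies on the bench along the back of the shelf, at bench height: shelf x = +50 mm. The bar is 20 mm high; above it the back is open.
- scoop: Loose flat aluminium scoop, 0.32 kg, lying on the bench at one side, front roughly away from the robot. Origin: centre of the pan's underside; x to the open front edge, z up. Pan 190 mm long (x -95 to +95), 152 mm wide (148 inside), floor 2 mm thick right to the front edge; side walls, tops 16 mm up, run from the rear wall to x = +70 mm. A blue upright grip stands at x = -70 mm.
- scoop_grip (a point): Point in the blue upright grip, on its centre line, 80 mm above the scoop's underside, at scoop x = -70 mm, y = 0; its axes are the scoop's. The grip is 36 mm long in x and 20 mm thick in y; its flat top is 100 mm above the underside, its brass foot reaches up to 12 mm. Grasp it here, fingers closing along the scoop's y.
- dish_a: Shallow domed copper dish, 60 mm across, 12 mm high, 45 g, lying bulge down on the bench under the shelf. Origin at the centre of its underside, z up. Flat foot 24 mm across; from there the underside rises to the rim, which is 10 to 12 mm up, so a pan pushed at it first slides it back against the stop bar and then goes under it.
- dish_b: The same kind of dish, beside dish_a along the shelf's y (on its -y side), centres 64 to 74 mm apart, up to 6 mm nearer or farther in x.
- slate: Fixed dark slab on the bench at the other side from the scoop's start, 200 mm (x) by 190 mm (y), 20 mm high. Origin at the centre of its underside, so its top is at origin z + 20 mm.
- doming_block: Bystander: steel doming cube, 50 mm, with round hollows. Origin at the centre of its underside.
- jar: Bystander: amber glass jar, 64 mm across, 75 mm high. Origin at the centre of its underside.
- tin: Bystander: round tin, 72 mm across, 55 mm high. Origin at the centre of its underside.
- bench_block: Bystander: flat steel bench block, 75 x 75 x 18 mm, on the bench beyond one end of the shelf. Origin at the centre of its underside.
Mind the look-alikes: they are no part of the job. Leave any green look-alike of the dish_b alone. What is shaped like the dish_a but blue or red is not meant.

How it is judged (in metres and radians):
On the way:
1. both dishes lie bulge down in the scoop's pan (x of dish_a in the frame of scoop between -0.09 and 0.09 m and y of dish_a in the frame of scoop between -0.074 and 0.074 m and z of dish_a in the frame of scoop between 0 and 0.012 m and angle between each of dish_a, dish_b's own z axis and vertical below 0.35 rad and x of dish_b in the frame of scoop between -0.09 and 0.09 m and y of dish_b in the frame of scoop between -0.074 and 0.074 m and z of dish_b in the frame of scoop between 0 and 0.012 m), for 0.2 s.
At the end, for the whole second after the job is handed in: The scoop rests flat (within 0.06 rad) on the slate, its centre within 40 mm of the slate's centre in plan, whichever way it is turned, and both dishes lie at rest in its pan, bulge down (all of step 1 and linear speed of each of dish_a, dish_b, scoop below 0.02 m/s and horizontal distance between scoop and slate below 0.04 m and height (world z) of scoop between 0.016 and 0.025 m and angle between scoop's own z axis and vertical below 0.06 rad); the robot touches nothing.
It fails at once if the gripper or arm touches a dish (contact force between any of the fingers, the arm and dish_a above 0.5 N or contact force between any of the fingers, the arm and dish_b above 0.5 N).
It fails at once if the gripper or arm bumps the shelf with more than 15 N (contact force between any of the fingers, the arm and shelf above 15 N).
It fails at once if a bystander (doming block, jar, tin, bench block) is moved more than 30 mm (distance of any of doming_block, jar, tin, bench_block from where it was at the start of the episode above 0.03 m).
It also fails if it takes over 62 s, if anything falls off the work surface, if the arm or the gripper's body presses on something with over 40 N, if the wrist force passes 120 N, or if a joint passes its speed limit or range.

## Robot

A 6-joint arm with a two-finger parallel gripper is mounted at the origin on the work surface. World frame = base frame: x ahead of the robot, y to its left, z up, the work surface at z = 0. Lengths are in mm, angles in rad, forces in N, time in s.
With the tool pointing down it reaches from about 275 to 750 mm from the base axis. Payload 10.2 kg.
Tool frame: the origin (TCP) lies at the centre of the arm's flange, where the gripper is bolted on; the fingertips stand ctrl.tip_reach ahead of it and the grasp point (between the pads) lies 155 mm ahead of it (ctrl.tip_reach is the distance from the TCP to the fingertips, in mm); z points along the fingers, y is the direction in which the jaws open and shut (so a half turn about z gives the same grasp; the last joint's range is limited). The gripper opens to 85 mm and grips with 20 to 120 N. Pads are 22 mm wide; open, the fingers measure 114 mm over their backs; the gripper's body (76 mm by 85 mm) begins 54 mm behind the grasp point. The pads swing forward as they close: fully open they stand 13 mm farther back than shut.
Start: joints at [0.924, 0.313, 1.498, -0, 1.331, -0.223], TCP at [215.908, 478.556, 404.694] pointing down, gripper open.
Joint ranges: [-2.94, 2.94], [-0.97, 2.17], [0.19, 2.56], [-1.23, 4.37], [0.02, 3.11], [-2.88, 2.88]. Speed limits (rad/s): [2.39, 2.39, 3.01, 3.14, 3.14, 3.14].

## Interface

Orientations are given as a unit quaternion [w, x, y, z].
In Python, from rig import ctrl, viewer gives the robot as it stands.
- The arm moves only by the tool drive_tool, never from a script. Its argument "rows" is a list that holds one entry, the list of rows, each a list of 6 numbers: the shift along the world's x, y, z normalised to -1 to 1, where 1 is 0.1 m, then the turn, a rotation vector about the world's x, y, z normalised to -1 to 1, where 1 is 90 degrees. A call has 1 to 10 rows; each row is the pose to reach, as a shift and turn from the pose measured when the call began; what a row does not reach only later rows make up. A row lasts 1/8 s, in which the tool goes at most 62.5 mm and 10.7 degrees, less where a joint would pass 70% of its speed; a pose out of reach is approached as far as the arm can. A call with a number of a shift or a turn outside -1 to 1 is refused whole. A call with a gripper value outside its range is refused whole. "fingers" is the opening, from -1 (shut) to 1 (fully open), set as the call begins (left out, the last holds). The fingers move at their own pace and stop on an object; "force" is the grip in N (left out, the last holds). Time passes only in rows, so rows that repeat a pose let the fingers close. It gives the time, the measured TCP pose, the force and the opening at its end, in the units of the state.
- ctrl.sense(): the state, without advancing time (a new reading comes with each control period).
- viewer.capture(name): name is "scene" or "top"; returns the picture (480x640x3 uint8, red, green, blue); there is no depth.
- viewer.calibration(name): a dict with "mtx" (3x3 intrinsics, pixels), "extrinsics" (4x4, takes a point from camera to world coordinates). Camera axes: x right, y up, looking along -z (the intrinsics and any distortion apply to the point x, -y, -z); pixel columns grow to the right and rows downward; lengths in mm; the calibration is good to about 2 mm. A picture is of the moment at which its call begins. calibration takes no time and is no camera call.
- ctrl.finish_job(): hands the job in, once; it reports no verdict.
The state is a dict: "time_s": time; "joints": joint angles; "dq": joint speeds; "tau": joint torques, N m; "eef_pos": TCP position; "ee_rot": TCP orientation; "force": force on the tool from outside, world axes, zero at the start; "wrist_torque": the same for the moment, N m; "grip_width": opening from 0.0 (shut) to 1.0 (fully open).
Only numpy, scipy, OpenCV 4.12 (cv2) and the standard library are available. Lean on these libraries where they do the work, as an engineer would, in place of code of your own. Each camera call takes 0.05 s, during which the arm holds its last target.

## Working session

There is one attempt and no reset: what is moved stays moved. The work goes in short steps, Python scripts to look and compute and a tool call to move; the robot and the scene stay as the last step left them, time stands still between calls to the robot, and variables do not carry over. Pictures are saved under pics/ and viewed, and the job is handed in when it is done.

Besides the shell and the picture viewer there is one more tool, called after "Request:" as name(argument=value, ...) on one line, values as JSON. drive_tool: Moves the arm, as the interface text tells. Scaled input: -1 to 1 covers 0.1 m each way for a shift and 90 degrees each way for a turn. Its arguments: {"type":"object","properties":{"rows":{"type":"array","items":{"type":"array","items":{"type":"array","items":{"type":"number"}}}},"fingers":{"type":"number"},"force":{"type":"number"}},"required":["rows"]}

```bash
ls; mkdir -p pics; python3 - <<'E'
from rig import ctrl, viewer
import cv2
print(ctrl.sense()); print(ctrl.tip_reach)
for n in("scene","top"):
    im=viewer.capture(n); cv2.imwrite(f"pics/{n}0.png",im[:,:,::-1]); c=viewer.calibration(n); print(c)
E
```

```text
pics
{'time_s': 0.0, 'joints': array([ 9.23620549e-01,  3.13444745e-01,  1.49844753e+00, -6.06846876e-07,
        1.33102377e+00, -2.23393114e-01]), 'dq': array([-0.00036748, -0.00051577, -0.00142644, -0.00081556, -0.00151332,
        0.00067893]), 'tau': array([ 2.39115097e-04, -4.12262857e+01, -2.59746569e+01, -2.10479520e-04,
        4.18774463e-03, -1.16462087e-05]), 'eef_pos': array([215.86711181, 478.51958803, 404.13368927]), 'ee_rot': array([-2.78749108e-04,  2.10309190e-01,  9.77634700e-01, -6.00117351e-04]), 'force': array([-0.31904459,  0.96142259,  0.51351164]), 'wrist_torque': array([-0.01303294,  0.04661882, -0.01077395]), 'grip_width': 0.9991673225073079}
173.4
{'mtx': array([[568.48712694,   0.        , 320.78350296],
       [  0.        , 568.48712694, 245.86137337],
       [  0.        ,   0.        ,   1.        ]]), 'extrinsics': array([[-5.00853064e-01, -7.26924699e-01,  4.69815592e-01,
         1.20071885e+03],
       [ 8.65498228e-01, -4.15810989e-01,  2.79309932e-01,
         3.46547002e+02],
       [-7.68280248e-03,  5.46517797e-01,  8.37412247e-01,
         1.16499841e+03],
       [ 0.00000000e+00,  0.00000000e+00,  0.00000000e+00,
         1.00000000e+00]])}
{'mtx': array([[526.62942811,   0.        , 308.29936792],
       [  0.        , 526.62942811, 238.47812131],
       [  0.        ,   0.        ,   1.        ]]), 'extrinsics': array([[ 2.62676589e-02,  9.94934901e-01, -9.70286185e-02,
         4.65688720e+02],
       [-9.99654763e-01,  2.62023485e-02, -1.94746045e-03,
         7.65186650e+00],
       [ 6.04781297e-04,  9.70462758e-02,  9.95279687e-01,
         1.32804269e+03],
       [ 0.00000000e+00,  0.00000000e+00,  0.00000000e+00,
         1.00000000e+00]])}
```

View pics/scene0.png

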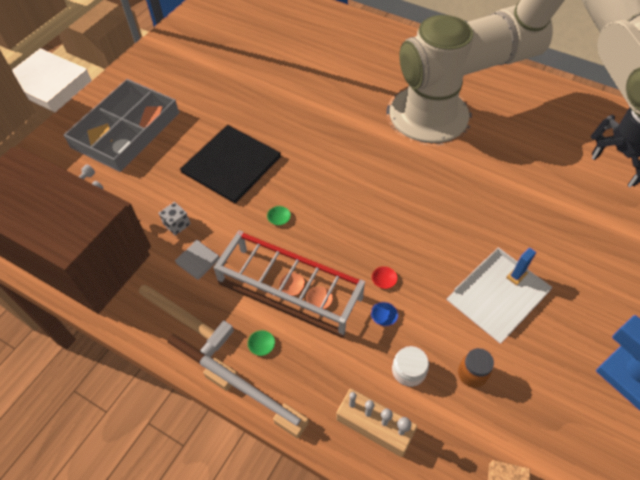

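View pics/top0.png

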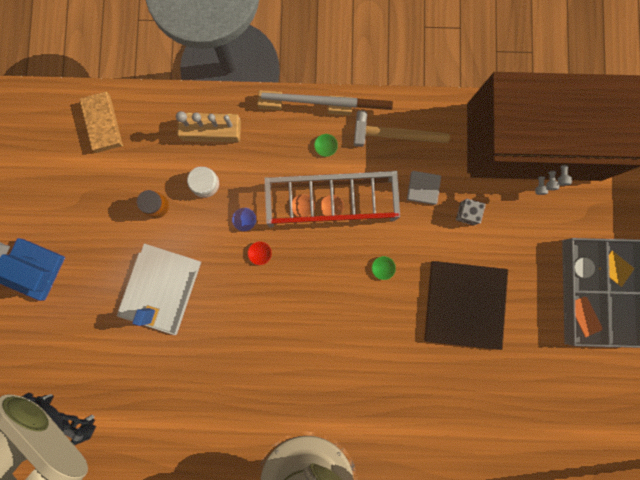

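Candidates for the dishes, by top-view pixel:
- Copper, under the rods: (300,205) and (327,205). These are the ones wanted.
- Look-alikes: green (325,146), green (383,268), blue (245,219) and red (259,253).

The scoop is at (160,288) with its blue grip at (145,316), the slate at (467,305) and the red lip runs along row 217. Next I'll take close crops.

```bash
cat > h.py <<'E'
import numpy as np, cv2
from rig import ctrl, viewer
def ray(n,uv):
    c=viewer.calibration(n); K=c["mtx"]; E=c["extrinsics"]
    p=np.linalg.inv(K)@np.array([uv[0],uv[1],1.]); d=E[:3,:3]@np.array([p[0],-p[1],-p[2]]); return E[:3,3],d
def onz(n,uv,z):
    o,d=ray(n,uv); return o+d*(z-o[2])/d[2]
def proj(n,P):
    c=viewer.calibration(n); K=c["mtx"]; E=np.linalg.inv(c["extrinsics"])
    q=E[:3,:3]@np.array(P,float)+E[:3,3]; p=K@np.array([q[0],-q[1],-q[2]]); return p[:2]/p[2]
def tri(a,b):
    o1,d1=ray("scene",a); o2,d2=ray("top",b); d1=d1/np.linalg.norm(d1); d2=d2/np.linalg.norm(d2)
    t=np.linalg.lstsq(np.c_[d1,-d2],o2-o1,rcond=None)[0]; p=o1+t[0]*d1;q=o2+t[1]*d2
    return (p+q)/2,np.linalg.norm(p-q)
def crop(f,x0,y0,x1,y1,s,out):
    im=cv2.imread(f)[y0:y1,x0:x1]; cv2.imwrite(out,cv2.resize(im,None,fx=s,fy=s,interpolation=cv2.INTER_CUBIC))
E
python3 - <<'E'
from h import *
a=cv2.imread("pics/top0.png");s=cv2.imread("pics/scene0.png")
def r(i,x0,y0,k): return cv2.resize(i[y0:y0+100,x0:x0+130],None,fx=k,fy=k,interpolation=cv2.INTER_CUBIC)
k=3
o=np.vstack([np.hstack([r(a,95,240,k),r(a,270-5,150,k)]),np.hstack([r(s,440,245,k),r(s,240,230,k)])])
cv2.imwrite("pics/crop1.png",o)
E
```

```text
(no output)
```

View pics/crop1.png

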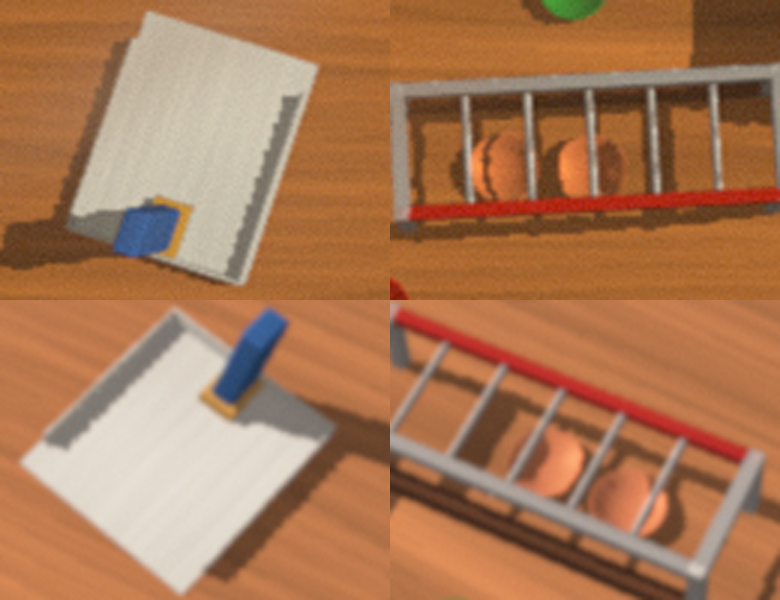

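The crops confirm both copper dishes under the rods, at about (301,206) and (328,206) in the top view. The scoop lies with its grip toward the robot. Next I'll measure everything.

```bash
python3 - <<'E'
from h import *
np.set_printoptions(precision=1,suppress=True)
def mask(n,lo,hi,box):
    im=cv2.imread(f"pics/{n}0.png"); h=cv2.cvtColor(im,cv2.COLOR_BGR2HSV); m=cv2.inRange(h,np.array(lo),np.array(hi)); z=np.zeros_like(m); x0,y0,x1,y1=box; z[y0:y1,x0:x1]=m[y0:y1,x0:x1]; return z
def cen(m): 
    M=cv2.moments(m,True); return np.array([M['m10']/M['m00'],M['m01']/M['m00']]),M['m00']
# scoop corners, from crops
c=lambda x,y,ox,oy:(x/3+ox,y/3+oy)
FL=(c(148,13,95,240),c(183,594-300,440,245)); FR=(c(318,66,95,240),c(21,462-300,440,245))
for nm,(t,s) in dict(FL=FL,FR=FR).items(): print(nm,onz("top",t,2),onz("scene",s,2),tri(s,t))
RL=(c(68,228,95,240),c(333,430-300,440,245)); RR=(c(244,284,95,240),c(175,310-300,440,245))
for nm,(t,s) in dict(RL=RL,RR=RR).items(): print(nm,onz("top",t,16),onz("scene",s,16),tri(s,t))
# grip
bt,a1=cen(mask("top",[100,120,40],[125,255,255],(125,295,165,335))); bs,a2=cen(mask("scene",[100,120,40],[125,255,255],(505,240,545,290)))
print("blue",bt,a1,bs,a2,tri(bs,bt))
# grip top/bottom per view
gt=(c(275,318-300,440,245)); print("grip top scene",onz("scene",gt,100))
# red lip
for n,box in (("top",(262,205,405,225)),("scene",(238,228,366,290))):
    m=cv2.inRange(cv2.cvtColor(cv2.imread(f"pics/{n}0.png"),cv2.COLOR_BGR2HSV),(0,200,90),(4,255,255))|cv2.inRange(cv2.cvtColor(cv2.imread(f"pics/{n}0.png"),cv2.COLOR_BGR2HSV),(176,200,90),(180,255,255))
    z=np.zeros_like(m);x0,y0,x1,y1=box;z[y0:y1,x0:x1]=m[y0:y1,x0:x1]
    r=cv2.minAreaRect(cv2.findNonZero(z)); print(n,r); B=cv2.boxPoints(r); B=B[np.argsort(B[:,0])]
    for e in (B[:2].mean(0),B[2:].mean(0)): print(e,onz(n,e,74))
# dishes
for n,box in (("top",(285,185,350,222)),("scene",(270,255,345,318))):
    im=cv2.imread(f"pics/{n}0.png"); 
# slate
for n,box in (("top",(415,250,520,360)),("scene",(170,115,290,210))):
    g=cv2.cvtColor(cv2.imread(f"pics/{n}0.png"),cv2.COLOR_BGR2HSV)[:,:,2]; m=(g<60).astype(np.uint8)*255
    z=np.zeros_like(m);x0,y0,x1,y1=box;z[y0:y1,x0:x1]=m[y0:y1,x0:x1]; z=cv2.morphologyEx(z,cv2.MORPH_OPEN,np.ones((5,5)))
    cs,_=cv2.findContours(z,0,2); k=max(cs,key=cv2.contourArea); q=cv2.approxPolyDP(k,6,True)[:,0]; P=np.array([onz(n,p,20) for p in q]); print("slate",n,q.tolist()); print(P,P.mean(0))
E
```

```text
FL [569.2 424.    2. ] [572.2 428.9   2. ] (array([569.2, 427.9,  -5. ]), np.float64(3.38955683396269))
FR [528.3 278.8   2. ] [530.4 283.5   2. ] (array([528. , 281.6,  -3.7]), np.float64(3.429073756992784))
RL [389.1 475.3  16. ] [394.6 479.8  16. ] (array([388.1, 480. ,   5.9]), np.float64(2.15672963330171))
RR [347.5 328.4  16. ] [350.6 336.7  16. ] (array([345.4, 333.8,   6.6]), np.float64(6.430995934634545))
blue [142.8 316.8] 220.0 [523.  263.1] 248.0 (array([391.4, 400.1,  57.4]), np.float64(0.6271138580904783))
grip top scene [382.9 403.9 100. ]
top ((333.4634094238281, 217.281494140625), (4.231821537017822, 123.24757385253906), 87.08915710449219)
[271.9 220.4] [629.2  98.6  74. ]
[395.  214.2] [ 652.2 -196.7   74. ]
scene ((299.5391845703125, 258.4050598144531), (119.77246856689453, 2.391633987426758), 22.425861358642578)
[244.2 235.6] [ 652.2 -186.1   74. ]
[354.9 281.3] [631.9  94.4  74. ]
slate top [[443, 272], [436, 293], [444, 299], [432, 301], [447, 327], [435, 330], [451, 330], [453, 342], [497, 338], [505, 275], [491, 269], [481, 282], [477, 267], [465, 266], [457, 276], [471, 277], [453, 289], [443, 278], [454, 275]]
[[ 518.5 -326.    20. ]
 [ 466.2 -308.8   20. ]
 [ 452.  -328.6   20. ]
 [ 446.3 -299.    20. ]
 [ 383.8 -336.    20. ]
 [ 375.8 -306.6   20. ]
 [ 376.8 -345.8   20. ]
 [ 347.9 -350.7   20. ]
 [ 360.4 -458.6   20. ]
 [ 515.1 -479.7   20. ]
 [ 529.1 -445.1   20. ]
 [ 496.2 -420.1   20. ]
 [ 533.1 -410.4   20. ]
 [ 534.8 -380.6   20. ]
 [ 509.5 -360.7   20. ]
 [ 507.9 -395.4   20. ]
 [ 477.1 -350.8   20. ]
 [ 503.6 -326.    20. ]
 [ 511.8 -353.3   20. ]] [ 465.6 -367.5   20. ]
slate scene [[226, 127], [183, 172], [238, 200], [279, 153]]
[[ 346.9 -463.3   20. ]
 [ 537.5 -466.8   20. ]
 [ 542.3 -287.8   20. ]
 [ 355.7 -282.7   20. ]] [ 445.6 -375.2   20. ]
```

```bash
python3 - <<'E'
from h import *
crop("pics/top0.png",255,160,415,235,5,"pics/shelf_t.png")
crop("pics/scene0.png",210,225,375,335,5,"pics/shelf_s.png")
E
```

```text
(no output)
```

View pics/shelf_t.png

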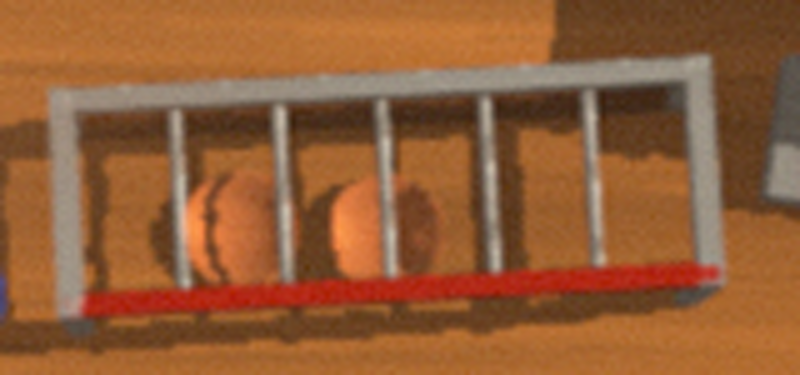

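View pics/shelf_s.png

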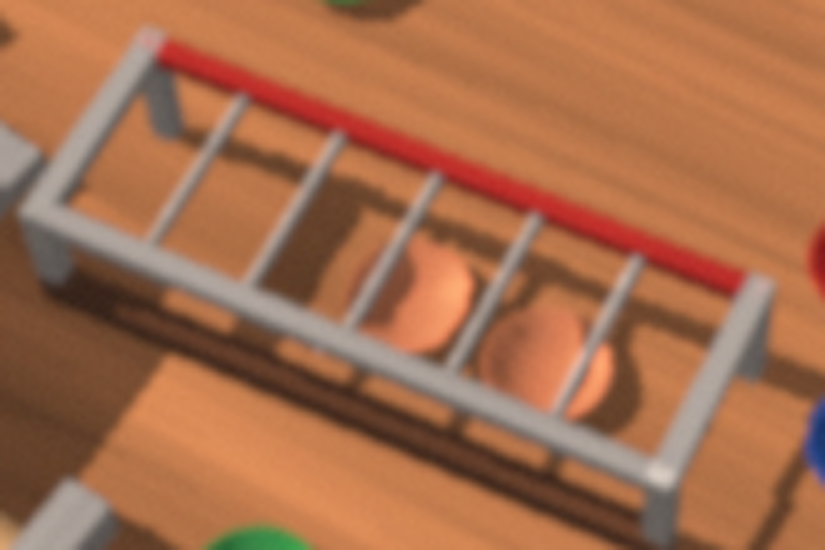

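```bash
python3 - <<'E'
from h import *
np.set_printoptions(precision=1,suppress=True)
T=dict(FL=(62,316),FR=(722,284),BR=(708,57),BL=(50,92))
S=dict(FL=(774,283),FR=(150,30),BR=(24,212),BL=(660,484))
A={}
for k in T:
    a=onz("top",(T[k][0]/5+255,T[k][1]/5+160),77)[:2]; b=onz("scene",(S[k][0]/5+210,S[k][1]/5+225),77)[:2]
    A[k]=(a+b)/2; print(k,a,b,A[k])
n=lambda v:np.linalg.norm(v)
print("sizes",n(A['FL']-A['FR']),n(A['BL']-A['BR']),n(A['FL']-A['BL']),n(A['FR']-A['BR']))
y=(A['FL']-A['FR'])+(A['BL']-A['BR']); y/=n(y); yaw=np.arctan2(-y[0],y[1]); x=np.array([y[1],-y[0]])
c=sum(A.values())/4; print("centre",c,"yaw",yaw)
print("lip mid",(A['FL']+A['FR'])/2,(A['BL']+A['BR'])/2)
# dishes, ellipse box centres: rim z~11
D=dict(a=((242,226),(546,363)),b=((386,228),(412,297)))
for k,(t,s) in D.items():
    a=onz("top",(t[0]/5+255,t[1]/5+160),9)[:2]; b=onz("scene",(s[0]/5+210,s[1]/5+225),9)[:2]; m=(a+b)/2
    print(k,a,b,m,"shelf",(m-c)@x,(m-c)@y)
for nm,p,q in (("red",(259,253),(385,278)),("blue",(245,219),(385,314))):
    print(nm,onz("top",p,9),onz("scene",q,9))
# slate top by adaptive corners in top view
t=np.array([(431,262),(508,268),(503,348),(426,342)],float); P=np.array([onz("top",p,20) for p in t]); print(P,P.mean(0))
crop("pics/top0.png",415,250,520,360,5,"pics/slate.png")
E
```

```text
FL [621.8 108.9] [623.4 114.4] [622.6 111.6]
FR [ 645.6 -206.8] [ 647.9 -200.3] [ 646.8 -203.5]
BR [ 756.1 -199. ] [ 757.6 -193.1] [ 756.9 -196. ]
BL [730.5 118.4] [733.1 117.8] [731.8 118.1]
sizes 316.1225135459171 315.13451653204777 109.41506473795785 110.35682004051723
centre [689.5 -42.5] yaw 0.07801892660717465
lip mid [634.7 -45.9] [744.3 -39. ]
a [678.6  24.9] [676.5  28.8] [677.6  26.8] shelf -6.515057598567319 69.98608420834556
b [679.5 -48.1] [677.6 -42.7] [678.6 -45.4] shelf -11.157332288284321 -2.072005388234412
red [554.4 133.    9. ] [555.3 136.4   9. ]
blue [639.5 171.3   9. ] [638.9 178.1   9. ]
[[ 542.5 -296.2   20. ]
 [ 532.6 -487.3   20. ]
 [ 336.6 -473.    20. ]
 [ 346.2 -284.6   20. ]] [ 439.5 -385.3   20. ]
```

View pics/slate.png

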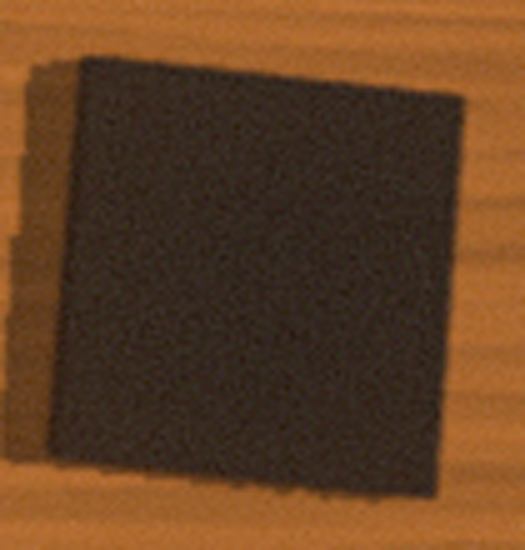

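Positions in world mm, averaged over the two views, which differ by about 4 mm:
- **Scoop grip:** (391.5, 399.5), yaw -0.277. The blue centroid triangulates to (391, 400, 57), which agrees.
- **Shelf:** origin (682.5, -43), yaw 0.078, size 316×110 against 320×114 expected.
- **Dishes in the shelf frame:** a (0, 70) and b (-4, -2), which is 72 mm apart and inside the given range.
- **Slate:** (442, -380).

Moving to the grip.

Request:
drive_tool(rows=[[[0.3,-0.13,-0.2,0,0,0.031],[0.6,-0.27,-0.4,0,0,0.062],[0.9,-0.4,-0.6,0,0,0.093],[0.9,-0.4,-0.6,0,0,0.093]]], fingers=1, force=120)

```text
time_s: 0.6
eef_pos: [307.2, 437.6, 342.5]
ee_rot: [-0.001, 0.14, 0.99, -0.002]
force: [-1.0, 0.3, 1.3]
grip_width: 0.997
```

Request:
drive_tool(rows=[[[0.3,-0.13,-0.14,0,0,0.001],[0.6,-0.26,-0.28,0,0,0.002],[0.843,-0.381,-0.42,0,0,0.002],[0.843,-0.381,-0.42,0,0,0.002],[0.843,-0.381,-0.42,0,0,0.002]]])

```text
time_s: 1.23
eef_pos: [390.7, 400.2, 301.2]
ee_rot: [-0.001, 0.138, 0.99, -0.002]
force: [0.2, 0.3, -0.5]
grip_width: 0.998
```

```bash
python3 - <<'E'
from h import *
print(ctrl.sense()["eef_pos"],ctrl.sense()["ee_rot"])
a=viewer.capture("top")[:,:,::-1];s=viewer.capture("scene")[:,:,::-1]
cv2.imwrite("pics/top1.png",a);cv2.imwrite("pics/scene1.png",s)
k=4
o=np.hstack([cv2.resize(a[240:340,95:195],None,fx=k,fy=k),cv2.resize(s[210:310,465:565],None,fx=k,fy=k)]);cv2.imwrite("pics/g1.png",o)
E
```

```text
[390.6767817  400.15515828 301.15280487] [-0.00111773  0.13786598  0.99044894 -0.00161914]
```

View pics/g1.png

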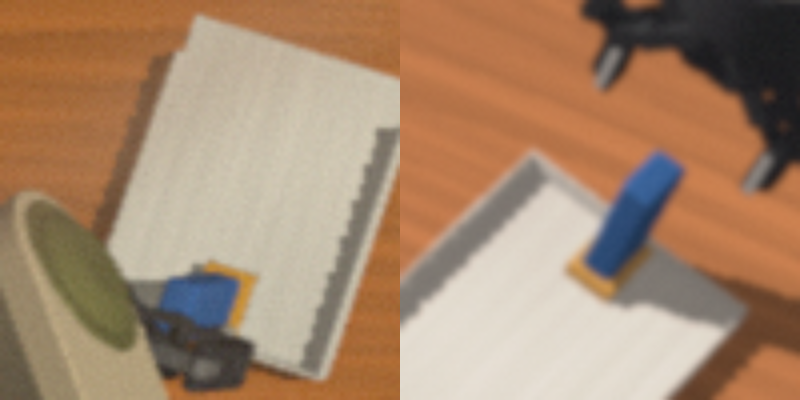

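```bash
python3 - <<'E'
from h import *
print(proj("scene",(390.7,400.2,301-160)),proj("scene",(391.5,399.5,100)),onz("scene",(530.5,249.5),100),proj("top",(391.5,399.5,100)))
E
```

```text
[534.59283802 242.66362899] [528.47188652 253.01376624] [380.35989375 400.3636474  100.        ] [137.46279683 317.62456355]
```

The open fingers straddle the grip. In the scene view the fingertip midpoint is at about (534,244), against (534.6,242.7) projected. Descending.

Request:
drive_tool(rows=[[[0.004,-0.004,-0.22,0,0,0],[0.008,-0.007,-0.44,0,0,0],[0.008,-0.007,-0.66,0,0,0],[0.008,-0.007,-0.66,0,0,0]]])

```text
time_s: 1.82
eef_pos: [390.6, 399.8, 234.6]
ee_rot: [-0.002, 0.137, 0.991, -0.002]
force: [1.4, 0.1, -0.1]
grip_width: 0.996
```

Request:
drive_tool(rows=[[[0,0,0,0,0,0],[0,0,0,0,0,0],[0,0,0,0,0,0],[0,0,0,0,0,0],[0,0,0,0,0,0],[0,0,0,0,0,0],[0,0,0,0,0,0],[0,0,0,0,0,0]]], fingers=-1, force=120)

```text
time_s: 2.82
eef_pos: [390.7, 399.8, 235.3]
ee_rot: [-0.001, 0.137, 0.991, -0.002]
force: [-2.5, -1.2, 4.7]
grip_width: 0.218
```

Gripped, at an opening of 0.218 × 85 ≈ 18.5 mm for the 20 mm grip. Lifting gently.

Request:
drive_tool(rows=[[[0,0,0.1,0,0,0],[0,0,0.25,0,0,0],[0,0,0.42,0,0,0],[0,0,0.55,0,0,0],[0,0,0.6,0,0,0],[0,0,0.6,0,0,0]]])

```text
time_s: 3.58
eef_pos: [390.7, 399.8, 295.4]
ee_rot: [-0.001, 0.137, 0.991, -0.002]
force: [0.1, -0.4, -3.9]
grip_width: 0.216
```

Request:
drive_tool(rows=[[[0,-0.15,0,0,0,0.02],[0,-0.4,0,0,0,0.05],[0,-0.7,0,0,0,0.09],[0,-1,0,0,0,0.12]]])

```text
time_s: 4.08
eef_pos: [390.5, 298.9, 294.9]
ee_rot: [-0.002, 0.042, 0.999, -0.002]
force: [0.3, 0.6, -2.1]
grip_width: 0.217
```

Request:
drive_tool(rows=[[[0,-0.3,0,0,0,0.03],[0,-0.6,0,0,0,0.06],[0,-1,0,0,0,0.1]]])

```text
time_s: 4.45
eef_pos: [390.2, 198.1, 294.5]
ee_rot: [-0.002, -0.038, 0.999, -0.002]
force: [0.7, -1.1, -3.5]
grip_width: 0.216
```

Request:
drive_tool(rows=[[[0,-0.3,0,0,0,0],[0,-0.6,0,0,0,0],[0,-1,0,0,0,0]]])

```text
time_s: 4.82
eef_pos: [390.0, 97.2, 294.2]
ee_rot: [-0.002, -0.038, 0.999, -0.002]
force: [0.2, -0.1, -3.0]
grip_width: 0.218
```

Request:
drive_tool(rows=[[[0.15,-0.3,0,0,0,0],[0.3,-0.6,-0.1,0,0,0],[0.4,-0.9,-0.2,0,0,0],[0.4,-0.9,-0.2,0,0,0]]])

```text
time_s: 5.32
eef_pos: [430.2, 5.9, 273.2]
ee_rot: [-0.003, -0.037, 0.999, -0.002]
force: [-0.9, 0.8, -2.5]
grip_width: 0.22
```

Request:
drive_tool(rows=[[[0,-0.17,-0.05,0,0,0],[0,-0.343,-0.1,0,0,0],[0,-0.343,-0.1,0,0,0],[0,-0.343,-0.1,0,0,0]]])

```text
time_s: 5.82
eef_pos: [430.1, -27.7, 263.4]
ee_rot: [-0.003, -0.037, 0.999, -0.002]
force: [0.2, 1.0, -3.3]
grip_width: 0.217
```

```bash
python3 - <<'E'
from h import *
a=viewer.capture("top")[:,:,::-1];s=viewer.capture("scene")[:,:,::-1]
cv2.imwrite("pics/top2.png",a);cv2.imwrite("pics/scene2.png",s)
crop("pics/top2.png",240,160,410,330,4,"pics/t2.png");crop("pics/scene2.png",220,150,420,330,4,"pics/s2.png")
E
```

```text
(no output)
```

View pics/t2.png

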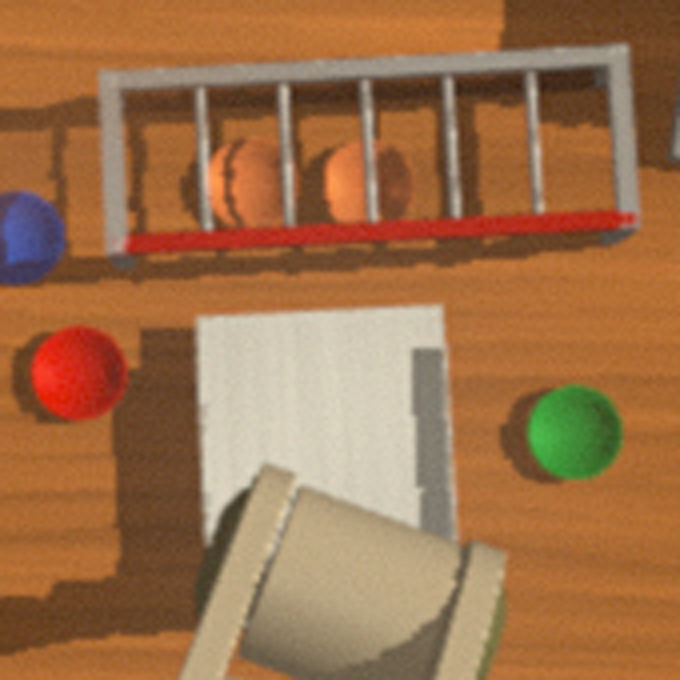

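View pics/s2.png

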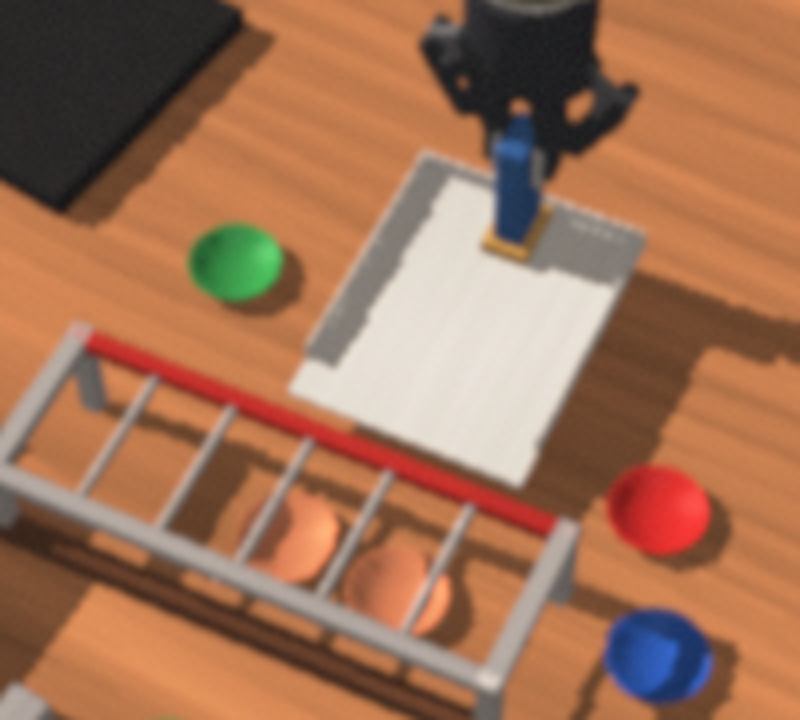

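```bash
python3 - <<'E'
from h import *
np.set_printoptions(precision=1,suppress=True)
L=((289.25,239.5),(350.5,272)); R=((350.75,236.5),(292.25,247.5))
O=np.array([682.5,-43]);x=np.array([.997,.078]);y=np.array([-.078,.997])
P=[]
for t,s in (L,R):
    a=onz("top",t,30)[:2];b=onz("scene",s,30)[:2];m=(a+b)/2;P.append(m);print(a,b,tri(s,t),"shelf",(m-O)@x,(m-O)@y)
d=P[0]-P[1];print("yaw",np.arctan2(-d[0],d[1]),np.linalg.norm(d))
print(proj("scene",(430.1,-27.7,128)))
E
```

```text
[588.5  57.3] [592.3  63.8] (array([588.4,  59.6,  21. ]), np.float64(4.365992332655594)) shelf -83.76520534067615 110.42775125316558
[599.9 -94.8] [601.7 -88.7] (array([599.5, -93.1,  24.1]), np.float64(4.740038815760412)) shelf -85.2385845315917 -42.21787028381965
yaw 0.06842368526753934 152.64563425304604
[350.6 182.4]
```

The pan is centred on the dishes: its front corners sit at shelf y +110 and -42, mean 34, which matches the dish midpoint of 34. The front edge is at shelf x -84. Lowering to the bench.

Request:
drive_tool(rows=[[[0,0,-0.1,0,0,0],[0,0,-0.2,0,0,0],[0,0,-0.25,0,0,0],[0,0,-0.28,0,0,0],[0,0,-0.285,0,0,0],[0,0,-0.285,0,0,0]]])

```text
time_s: 6.68
eef_pos: [430.2, -27.7, 235.3]
ee_rot: [-0.003, -0.037, 0.999, -0.002]
force: [-2.4, 0.1, 3.5]
grip_width: 0.216
```

Request:
drive_tool(rows=[[[0.1,0.008,-0.004,0,0,0],[0.2,0.016,-0.004,0,0,0],[0.3,0.023,-0.004,0,0,0],[0.4,0.031,-0.004,0,0,0],[0.4,0.031,-0.004,0,0,0]]])

```text
time_s: 7.3
eef_pos: [471.2, -24.7, 235.3]
ee_rot: [-0.001, -0.037, 0.999, -0.003]
force: [2.5, -0.7, 4.1]
grip_width: 0.219
```

Request:
drive_tool(rows=[[[0.05,0.004,0,0,0,0],[0.1,0.008,0,0,0,0],[0.15,0.012,0,0,0,0],[0.2,0.016,0,0,0,0],[0.25,0.02,0,0,0,0],[0.3,0.023,0,0,0,0],[0.35,0.027,0,0,0,0],[0.4,0.031,0,0,0,0],[0.4,0.031,0,0,0,0]]])

```text
time_s: 8.43
eef_pos: [511.6, -21.6, 235.3]
ee_rot: [-0.001, -0.037, 0.999, -0.003]
force: [0.3, 0.5, 3.1]
grip_width: 0.221
```

```bash
cat > look.py <<'E'
import sys
from h import *
k=sys.argv[1]
a=viewer.capture("top")[:,:,::-1];s=viewer.capture("scene")[:,:,::-1]
cv2.imwrite(f"pics/top{k}.png",a);cv2.imwrite(f"pics/scene{k}.png",s)
o=np.hstack([cv2.resize(a[165:265,265:365],None,fx=4,fy=4,interpolation=2),cv2.resize(s[230:330,270:370],None,fx=4,fy=4,interpolation=2)]);cv2.imwrite(f"pics/c{k}.png",o)
E
python3 look.py 3
```

```text
(no output)
```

View pics/c3.png

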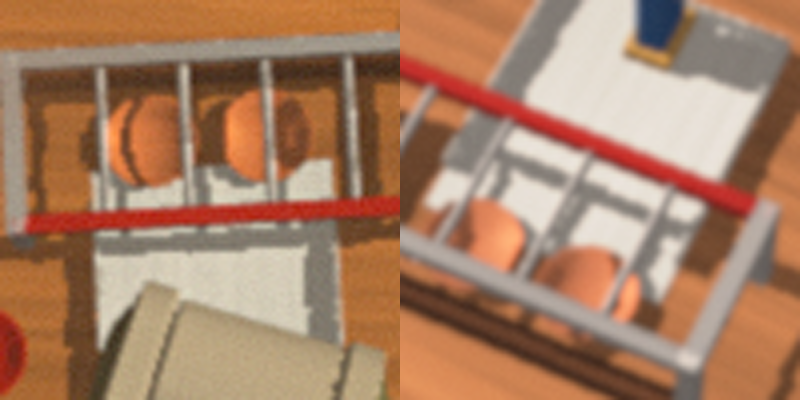

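The dishes have been pushed back toward the stop and both lie within the pan's width. Continuing slowly.

Request:
drive_tool(rows=[[[0.04,0.003,-0.002,0,0,0],[0.08,0.006,-0.002,0,0,0],[0.12,0.009,-0.002,0,0,0],[0.16,0.012,-0.002,0,0,0],[0.2,0.016,-0.002,0,0,0],[0.24,0.019,-0.002,0,0,0],[0.28,0.022,-0.002,0,0,0],[0.32,0.025,-0.002,0,0,0],[0.36,0.028,-0.002,0,0,0],[0.36,0.028,-0.002,0,0,0]]])

```text
time_s: 9.78
eef_pos: [547.5, -18.8, 235.3]
ee_rot: [-0.001, -0.037, 0.999, -0.002]
force: [-2.2, 0.2, 5.2]
grip_width: 0.217
```

```bash
python3 look.py 4
```

```text
(no output)
```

View pics/c4.png

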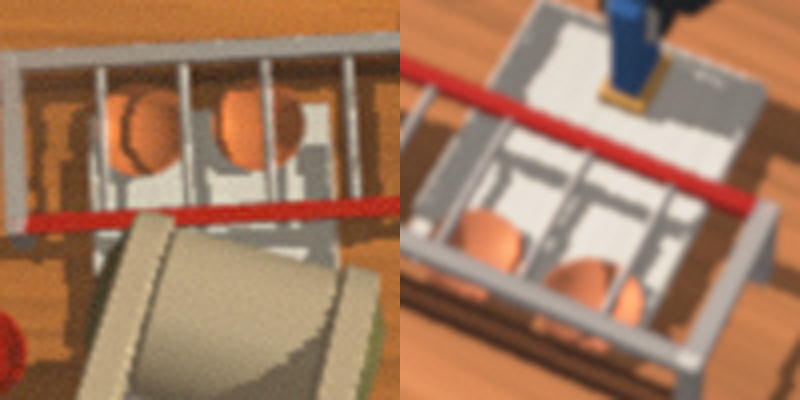

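```bash
python3 - <<'E'
from h import *
np.set_printoptions(precision=1,suppress=True)
crop("pics/top4.png",275,175,365,235,8,"pics/c4b.png")
O=np.array([682.5,-43]);x=np.array([.997,.078]);y=np.array([-.078,.997])
for u in ((300.75,197),(330,196.2)):
    p=onz("top",u,11)[:2]-O;print(p@x,p@y)
E
```

```text
22.382869453766666 73.59250072765882
20.603655408416852 -0.49444734392819173
```

View pics/c4b.png

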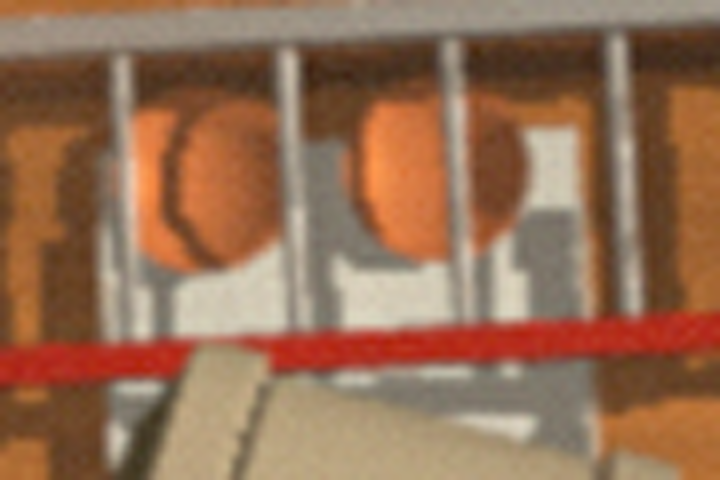

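Dish a is close to the pan's left wall: its left edge is at crop x≈111 and the inner wall at ≈107. Dish b has about 19 mm to spare on the right. I'll ease left while finishing the insertion.

Request:
drive_tool(rows=[[[0.01,0.02,0,0,0,0],[0.02,0.04,0,0,0,0],[0.03,0.06,0,0,0,0],[0.05,0.062,0,0,0,0],[0.07,0.063,0,0,0,0],[0.09,0.065,0,0,0,0],[0.1,0.066,0,0,0,0],[0.1,0.066,0,0,0,0]]])

```text
time_s: 10.88
eef_pos: [557.2, -12.2, 235.3]
ee_rot: [-0.001, -0.037, 0.999, -0.002]
force: [-4.6, -0.4, 5.6]
grip_width: 0.218
```

```bash
python3 look.py 5; python3 -c "
from h import *
crop('pics/top5.png',275,175,365,235,8,'pics/c5b.png')"
```

```text
(no output)
```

View pics/c5b.png

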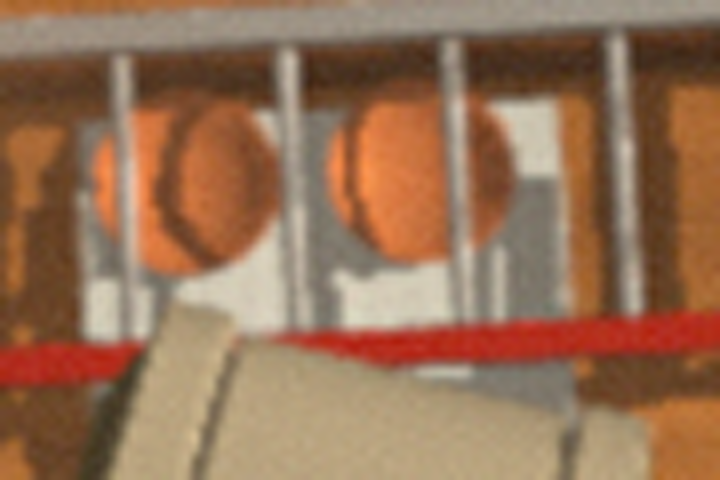

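View pics/c5.png

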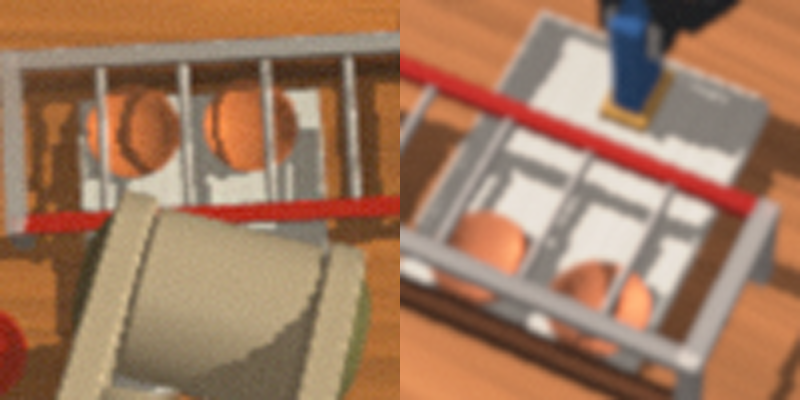

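Both dishes now sit on the pan with clear floor around them. A last few mm forward.

Request:
drive_tool(rows=[[[0.015,0.001,0,0,0,0],[0.03,0.002,0,0,0,0],[0.045,0.003,0,0,0,0],[0.055,0.004,0,0,0,0],[0.055,0.004,0,0,0,0]]])

```text
time_s: 11.6
eef_pos: [562.5, -11.8, 235.3]
ee_rot: [-0.002, -0.037, 0.999, -0.002]
force: [-4.9, -0.3, 5.0]
grip_width: 0.218
```

Request:
drive_tool(rows=[[[-0.01,-0.001,0,0,0,0],[-0.03,-0.002,0,0,0,0],[-0.06,-0.005,0,0,0,0],[-0.1,-0.008,0,0,0,0],[-0.14,-0.011,0,0,0,0],[-0.19,-0.015,0,0,0,0],[-0.24,-0.019,0,0,0,0],[-0.28,-0.022,0,0,0,0],[-0.31,-0.024,0,0,0,0],[-0.32,-0.025,0,0,0,0]]])

```text
time_s: 12.85
eef_pos: [530.3, -14.3, 235.3]
ee_rot: [-0.002, -0.037, 0.999, -0.002]
force: [3.3, 0.9, -0.0]
grip_width: 0.221
```

```bash
python3 look.py 6
```

```text
(no output)
```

View pics/c6.png

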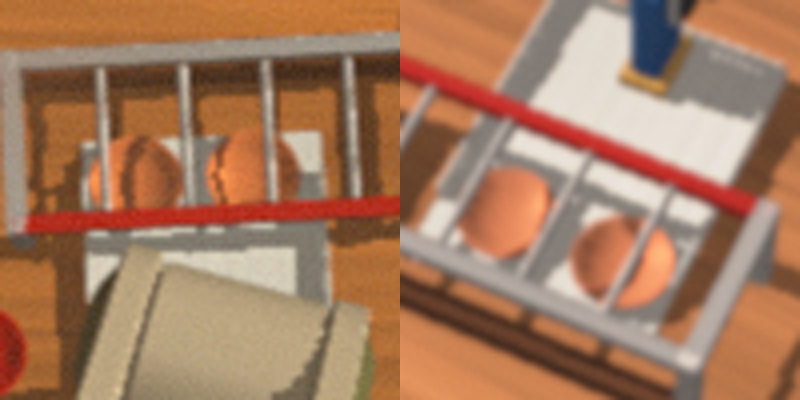

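Both dishes ride along with the pan, seen in both views. Drawing it fully out.

Request:
drive_tool(rows=[[[-0.03,-0.002,0,0,0,0],[-0.08,-0.006,0,0,0,0],[-0.15,-0.012,0,0,0,0],[-0.23,-0.018,0,0,0,0],[-0.31,-0.024,0,0,0,0],[-0.38,-0.03,0,0,0,0],[-0.44,-0.034,0,0,0,0],[-0.48,-0.037,0,0,0,0],[-0.5,-0.039,0,0,0,0],[-0.5,-0.039,0,0,0,0]]])

```text
time_s: 14.2
eef_pos: [480.2, -18.2, 235.3]
ee_rot: [-0.002, -0.037, 0.999, -0.002]
force: [-0.4, -0.7, 3.5]
grip_width: 0.222
```

Request:
drive_tool(rows=[[[-0.03,-0.002,0,0,0,0],[-0.08,-0.006,0,0,0,0],[-0.15,-0.012,0,0,0,0],[-0.23,-0.018,0,0,0,0],[-0.31,-0.024,0,0,0,0],[-0.38,-0.03,0,0,0,0],[-0.44,-0.034,0,0,0,0],[-0.48,-0.037,0,0,0,0],[-0.5,-0.039,0,0,0,0],[-0.5,-0.039,0,0,0,0]]])

```text
time_s: 15.45
eef_pos: [430.0, -22.2, 235.3]
ee_rot: [-0.003, -0.037, 0.999, -0.002]
force: [-1.5, -0.5, 3.0]
grip_width: 0.22
```

```bash
python3 look.py 7; python3 -c "
from h import *
crop('pics/top7.png',265,165,415,265,4,'pics/t7.png');crop('pics/scene7.png',250,150,400,310,4,'pics/s7.png')"
```

```text
(no output)
```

View pics/s7.png

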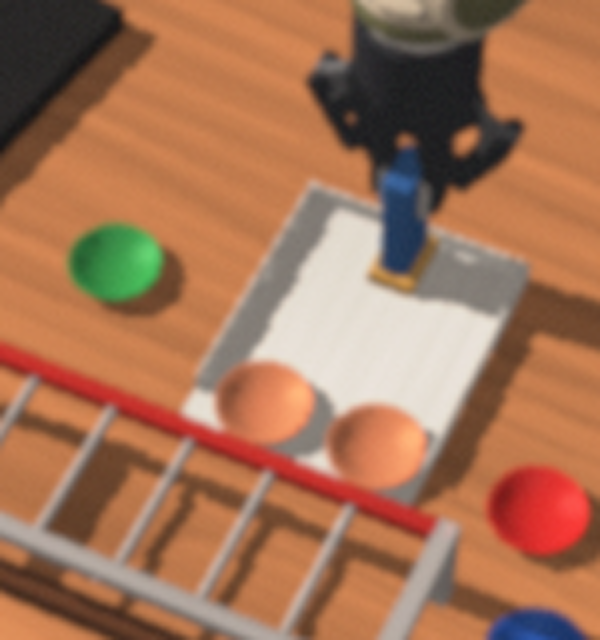

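Both dishes lie bulge down near the front of the pan, with the shelf lip clear. Lifting with the nose slightly up (3°) so they can't slide off the open front.

Request:
drive_tool(rows=[[[0,0,0.02,0,0,0],[0,0,0.06,0,-0.004,0],[0,0,0.12,0,-0.01,0],[0,0,0.2,0,-0.016,0],[0,0,0.29,0,-0.022,0],[0,0,0.38,0,-0.028,0],[0,0,0.47,0,-0.033,0],[0,0,0.54,0,-0.033,0],[0,0,0.58,0,-0.033,0],[0,0,0.6,0,-0.033,0]]])

```text
time_s: 16.8
eef_pos: [430.0, -22.2, 295.4]
ee_rot: [0.023, -0.037, 0.999, -0.003]
force: [0.1, 0.2, -4.3]
grip_width: 0.215
```

```bash
python3 look.py 8; python3 -c "
from h import *
crop('pics/scene8.png',250,150,400,310,4,'pics/s8.png')"
```

```text
(no output)
```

View pics/s8.png

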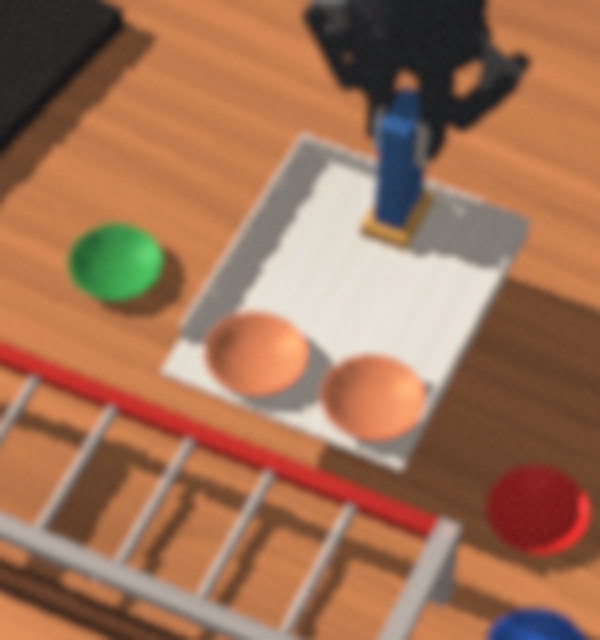

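Request:
drive_tool(rows=[[[-0.02,-0.03,0,0,0,0],[-0.05,-0.09,0,0,0,-0.004],[-0.09,-0.18,0,0,0,-0.008],[-0.13,-0.3,0,0,0,-0.012],[-0.17,-0.43,0,0,0,-0.016],[-0.2,-0.56,0,0,0,-0.02],[-0.22,-0.68,0,0,0,-0.023],[-0.24,-0.79,0,0,0,-0.025],[-0.25,-0.86,0,0,0,-0.027],[-0.25,-0.9,0,0,0,-0.028]]])

```text
time_s: 18.15
eef_pos: [405.0, -112.6, 295.3]
ee_rot: [0.023, -0.015, 1.0, -0.004]
force: [0.3, -0.2, -4.3]
grip_width: 0.22
```

Request:
drive_tool(rows=[[[-0.01,-0.04,0,0,0,0],[-0.03,-0.11,0,0,0,-0.004],[-0.05,-0.2,0,0,0,-0.008],[-0.07,-0.32,0,0,0,-0.012],[-0.09,-0.45,0,0,0,-0.016],[-0.11,-0.58,0,0,0,-0.02],[-0.13,-0.7,0,0,0,-0.023],[-0.14,-0.8,0,0,0,-0.025],[-0.15,-0.86,0,0,0,-0.027],[-0.15,-0.9,0,0,0,-0.028]]])

```text
time_s: 19.4
eef_pos: [390.0, -202.8, 295.2]
ee_rot: [0.023, 0.007, 1.0, -0.004]
force: [-0.4, -0.4, -3.5]
grip_width: 0.218
```

Request:
drive_tool(rows=[[[-0.01,-0.04,0,0,0,0],[-0.03,-0.11,0,0,0,-0.004],[-0.05,-0.2,0,0,0,-0.008],[-0.07,-0.32,0,0,0,-0.012],[-0.09,-0.45,0,0,0,-0.016],[-0.11,-0.58,0,0,0,-0.02],[-0.13,-0.7,0,0,0,-0.023],[-0.14,-0.8,0,0,0,-0.025],[-0.15,-0.86,0,0,0,-0.027],[-0.15,-0.9,0,0,0,-0.03]]])

```text
time_s: 20.65
eef_pos: [374.9, -293.1, 295.2]
ee_rot: [0.023, 0.031, 0.999, -0.005]
force: [-0.2, -0.4, -4.2]
grip_width: 0.215
```

Request:
drive_tool(rows=[[[0,-0.04,0,0,0,0],[-0.01,-0.11,0,0,0,0],[-0.01,-0.2,0,0,0,0],[-0.02,-0.31,0,0,0,0],[-0.02,-0.43,0,0,0,0],[-0.03,-0.55,0,0,0,0],[-0.03,-0.66,0,0,0,0],[-0.03,-0.75,0,0,0,0],[-0.03,-0.8,0,0,0,0],[-0.03,-0.82,0,0,0,0]]])

```text
time_s: 21.9
eef_pos: [371.9, -375.2, 295.1]
ee_rot: [0.023, 0.031, 0.999, -0.005]
force: [-0.4, 1.0, -4.7]
grip_width: 0.22
```

```bash
python3 -c "
from h import *
a=viewer.capture('top')[:,:,::-1];s=viewer.capture('scene')[:,:,::-1]
cv2.imwrite('pics/top9.png',a);cv2.imwrite('pics/scene9.png',s)
o=np.hstack([cv2.resize(a[240:370,410:540],None,fx=3,fy=3),cv2.resize(s[90:220,160:290],None,fx=3,fy=3)]);cv2.imwrite('pics/c9.png',o)
print(ctrl.sense()['eef_pos'])"
```

```text
[ 371.9389924  -375.07171937  295.17431612]
```

View pics/c9.png

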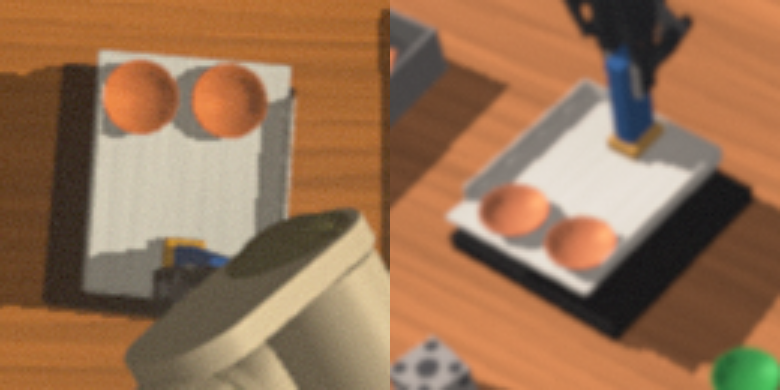

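```bash
python3 -c "
from h import *
np.set_printoptions(precision=1,suppress=True)
L=((98/3+410,50/3+240),(588/3-130+160,297/3+90)); R=((292/3+410,66/3+240),(448/3-130+160,215/3+90))
P=[]
for t,s in (L,R):
  a=onz('top',t,70)[:2];b=onz('scene',s,70)[:2];P.append((a+b)/2);print(a,b)
m=(P[0]+P[1])/2;d=P[0]-P[1];d/=np.linalg.norm(d);x=np.array([d[1],-d[0]]);print(m,m-95*x,np.arctan2(-d[0],d[1]))"
```

```text
[ 553.1 -312.4] [ 557.5 -305.3]
[ 544.4 -467. ] [ 543.5 -460.7]
[ 549.6 -386.3] [ 454.9 -379.4] -0.07309537455071878
```

The pan centre measures (455, -379) while tilted. Levelling brings it back by about 12 mm, to roughly (443, -380), which is the slate's centre. Descending and levelling.

Request:
drive_tool(rows=[[[0,0,-0.02,0,0.003,0],[0,0,-0.05,0,0.007,0],[0,0,-0.09,0,0.012,0],[0,0,-0.13,0,0.018,0],[0,0,-0.18,0,0.023,0],[0,0,-0.22,0,0.027,0],[0,0,-0.26,0,0.03,0],[0,0,-0.29,0,0.032,0],[0,0,-0.32,0,0.032,0],[0,0,-0.33,0,0.032,0]]])

```text
time_s: 23.25
eef_pos: [372.0, -375.0, 262.0]
ee_rot: [-0.003, 0.031, 1.0, -0.005]
force: [0.3, -0.3, -3.2]
grip_width: 0.218
```

Request:
drive_tool(rows=[[[0,0,-0.015,0,0,0],[0,0,-0.03,0,0,0],[0,0,-0.045,0,0,0],[0,0,-0.055,0,0,0],[0,0,-0.06,0,0,0],[0,0,-0.065,0,0,0],[0,0,-0.065,0,0,0]]])

```text
time_s: 24.12
eef_pos: [372.0, -375.2, 255.8]
ee_rot: [-0.002, 0.031, 1.0, -0.006]
force: [-2.9, -0.4, -0.0]
grip_width: 0.218
```

Request:
drive_tool(rows=[[[0,0,-0.004,0,0,0],[0,0,-0.007,0,0,0],[0,0,-0.007,0,0,0]]])

```text
time_s: 24.5
eef_pos: [371.9, -375.3, 255.7]
ee_rot: [-0.002, 0.031, 1.0, -0.006]
force: [-3.8, 0.1, 5.9]
grip_width: 0.219
```

```bash
cat > l2.py <<'E'
import sys
from h import *
k=sys.argv[1]
a=viewer.capture('top')[:,:,::-1];s=viewer.capture('scene')[:,:,::-1]
cv2.imwrite(f'pics/top{k}.png',a);cv2.imwrite(f'pics/scene{k}.png',s)
o=np.hstack([cv2.resize(a[240:370,410:540],None,fx=3,fy=3),cv2.resize(s[90:220,160:290],None,fx=3,fy=3)]);cv2.imwrite(f'pics/c{k}.png',o)
print(ctrl.sense())
E
python3 l2.py 10
```

```text
{'time_s': 24.6, 'joints': array([-1.01023232,  0.4859905 ,  1.66918441, -0.01251565,  0.97934573,
       -2.51215495]), 'dq': array([-0.00054485, -0.00174244, -0.0006582 ,  0.00087271, -0.0021413 ,
        0.00076204]), 'tau': array([  1.27629362, -42.12648153, -21.01374149,   0.11159156,
        -0.92885809,   0.08305652]), 'eef_pos': array([ 371.90980031, -375.31582177,  255.66603828]), 'ee_rot': array([-0.00233033,  0.03096048,  0.99950079, -0.0058469 ]), 'force': array([-3.25820593,  0.05476243,  6.16057188]), 'wrist_torque': array([0.7156855 , 0.25392456, 0.08927304]), 'grip_width': 0.21851612278649735}
```

View pics/c10.png

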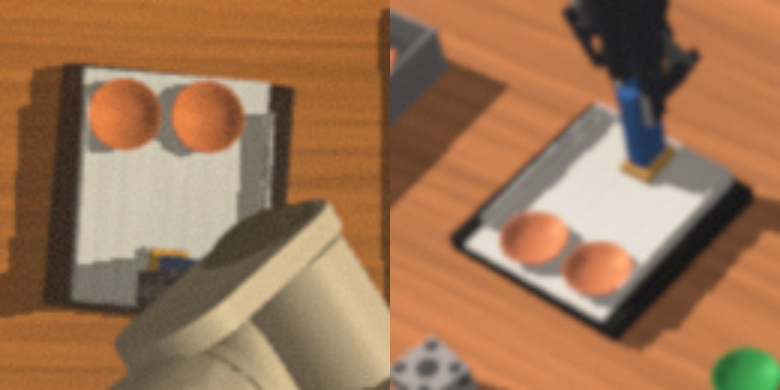

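The scoop sits centred on the slate with a dark margin on every side, and 6 N confirms contact. Releasing in two steps.

Request:
drive_tool(rows=[[[0,0,0,0,0,0],[0,0,0,0,0,0],[0,0,0,0,0,0],[0,0,0,0,0,0]]], fingers=-0.35, force=20)

```text
time_s: 25.1
eef_pos: [371.9, -375.3, 255.6]
ee_rot: [-0.002, 0.031, 1.0, -0.006]
force: [0.1, 0.4, 0.3]
grip_width: 0.326
```

Request:
drive_tool(rows=[[[0,0,0,0,0,0],[0,0,0,0,0,0],[0,0,0,0,0,0],[0,0,0,0,0,0],[0,0,0,0,0,0],[0,0,0,0,0,0]]], fingers=1)

```text
time_s: 25.85
eef_pos: [371.9, -375.3, 255.6]
ee_rot: [-0.002, 0.031, 1.0, -0.006]
force: [-0.4, -0.0, -0.4]
grip_width: 0.999
```

Request:
drive_tool(rows=[[[0,0,0.1,0,0,0],[0,0,0.25,0,0,0],[0,0,0.45,0,0,0],[0,0,0.65,0,0,0],[0,0,0.85,0,0,0],[0,0,1,0,0,0]]])

```text
time_s: 26.6
eef_pos: [371.9, -375.2, 357.5]
ee_rot: [-0.002, 0.031, 0.999, -0.007]
force: [-0.3, 0.2, -1.2]
grip_width: 1.001
```

Request:
drive_tool(rows=[[[-0.3,0.3,0.1,0,0,0],[-0.6,0.6,0.2,0,0,0],[-0.8,1,0.2,0,0,0],[-0.8,1,0.2,0,0,0],[-0.8,1,0.2,0,0,0]]])

```text
time_s: 27.22
eef_pos: [292.1, -275.6, 378.1]
ee_rot: [-0.001, 0.031, 0.999, -0.007]
force: [0.1, -0.3, -0.6]
grip_width: 0.996
```

```bash
python3 l2.py 11
```

```text
{'time_s': 27.325, 'joints': array([-1.04808507,  0.06274136,  1.87729526, -0.01080735,  1.19199724,
       -2.55292061]), 'dq': array([-4.26198583e-05,  5.42841297e-03,  4.41877772e-03,  1.13460844e-03,
       -6.86768470e-04, -7.98435078e-04]), 'tau': array([ 1.09729772e-01, -2.82944620e+01, -2.45514607e+01, -2.55092449e-02,
       -1.38730748e-02, -2.93347894e-04]), 'eef_pos': array([ 292.23053928, -275.8862326 ,  377.61229645]), 'ee_rot': array([-0.00175199,  0.03100035,  0.99949529, -0.00671372]), 'force': array([0.04018191, 0.34020454, 0.16821384]), 'wrist_torque': array([-0.01617582, -0.01437011,  0.03041695]), 'grip_width': 0.9988510848116597}
```

View pics/c11.png

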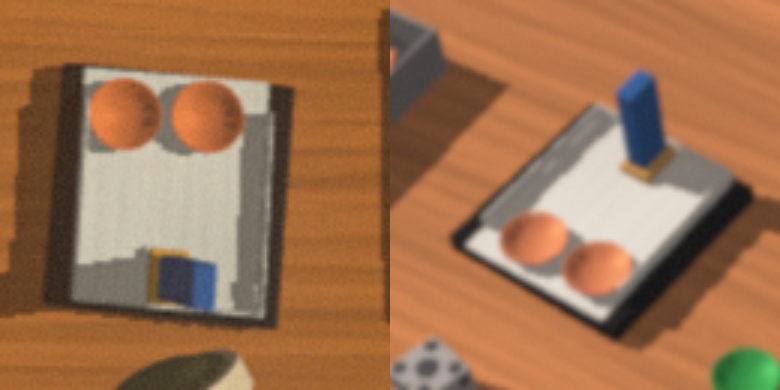

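View pics/scene11.png

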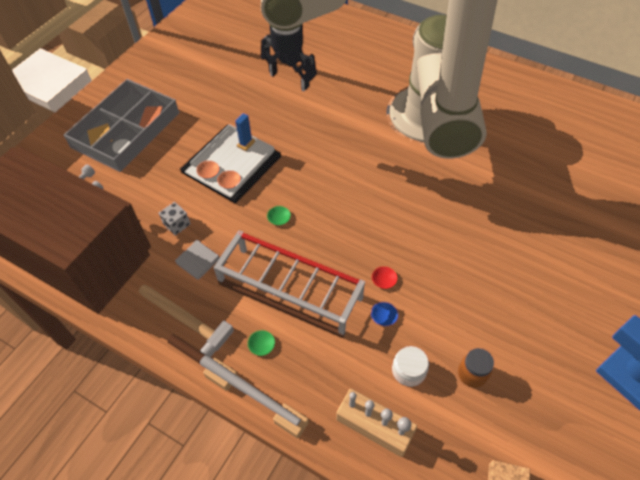

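The scoop rests flat and centred on the slate with both dishes in its pan. The gripper is clear and the bystanders look unmoved. Handing in.

```bash
python3 -c "
from rig import ctrl
print(ctrl.finish_job())"
```

```text
the job is handed in; nothing more can be done
None
```

I scooped both copper dishes out from under the shelf, set the loaded scoop on the slate, let go and handed the job in at about 27 s of the 62 s allowed. No verdict was reported.

- **Final state:** The last pictures show the scoop flat on the slate, with a dark margin on both sides and a thinner one at front and rear. Both dishes lie bulge down near the front of the pan, and the gripper is open and well clear. I estimate the scoop's centre is within about 5 mm of the slate's, allowing for the camera mismatch below. That comes from the release pose and a measurement just before lowering; I did not measure it again afterwards.
- **Forces and other things:** Force readings at the end of each move stayed around 7 N or less throughout. No contact with the shelf or the dishes showed up. The bystanders and look-alikes looked unmoved, judged by eye rather than measured.
- **What disagreed:** The two cameras differed by about 4 to 6 mm, so I averaged them. Dish a came within about 2 mm of the pan's left wall during insertion. I moved the scoop about 6.5 mm to the left while finishing, and both dishes settled clear of the walls.

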